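Post a used ink cartridge through the flap of the collection box

ROBOT

A 7-joint arm with a two-finger parallel gripper is mounted at the origin on the work surface. World frame = base frame: x ahead of the robot, y to its left, z up, the work surface at z = 0. Lengths are in m, angles in rad, forces in N, time in s.
With the tool pointing down it reaches from about 0.425 to 1.025 m from the base axis. Payload 9.4 kg.
Tool frame: the origin (TCP) lies between the finger pads; the fingertips stand 14 mm ahead of it and the grasp point (between the pads) lies 5 mm behind it (tip_reach is the distance from the TCP to the fingertips, in m); z points along the fingers, y is the direction in which the jaws open and shut (so a half turn about z gives the same grasp; the last joint's range is limited). The gripper opens to 93 mm and grips with 3 to 60 N. Pads are 15 mm wide; open, the fingers measure 128 mm over their backs; the gripper's body (75 mm by 188 mm) begins 65 mm behind the grasp point.
Start: joints at [-1.319, 0.599, -0.003, 1.599, 0.002, 0.943, -0.08], TCP at [0.234, 0.686, 0.233] pointing down, gripper open.
Joint ranges: [-2.57, 2.57], [-0.35, 1.97], [-1.29, 1.29], [0.11, 2.56], [-1.05, 4.19], [0.11, 1.86], [-2.63, 2.63]. Speed limits (rad/s): [2.22, 2.22, 3.01, 3.01, 3.14, 3.14, 3.14].

INTERFACE

Orientations are given as a rotation vector (axis times angle).
In Python, from plant import * gives the robot as it stands.
- The arm moves only by the tool servo_tool, never from a script. Its argument "targets" is text: rows parted by semicolons, each of 5 numbers parted by spaces: the shift along the tool's x, y, z in mm, then the turn about the tool's z in rad, then the opening, from 0 (shut) to 1 (fully open). A call has 1 to 20 rows; each row shifts and turns the commanded pose from where the row before left it, along the tool's axes as they then stand; what a row does not reach is not made up. A row lasts 1/12 s, in which the tool goes at most 41.7 mm and 7.16 degrees, less where a joint would pass 70% of its speed; a pose out of reach is approached as far as the arm can. A call is refused whole if a number of a shift passes 41.7 or a number of a turn 0.125, either way. A call with a gripper value outside its range is refused whole. The fingers move at their own pace and stop on an object; the grip force is fixed at half the most. Time passes only in rows, so rows that do not move let the fingers close. It gives the time, the measured TCP pose, the force and the opening at its end, in the units of the state.
- read_state(): the state, without advancing time (a new reading comes with each control period).
- camera(name): name is "scene" or "top"; returns the picture (384x512x3 uint8, blue, green, red); there is no depth.
- calibration(name): a dict with "K" (3x3 intrinsics, pixels), "D" ([k1, k2, p1, p2, k3] as OpenCV has them; the pictures are not rectified), "camera_from_world" (4x4, takes a point from world to camera coordinates). Camera axes: x right, y down, z forward; pixel columns grow to the right and rows downward; lengths in m; the calibration is good to about 2 mm. A picture is of the moment at which its call begins. calibration takes no time and is no camera call.
- sign_off(): hands the job in, once; it reports no verdict.
The state is a dict: "time": time; "q": joint angles; "dq": joint speeds; "joint_torque": joint torques, N m; "position": TCP position; "tool_rot": TCP orientation; "contact_force": force on the tool from outside, world axes, zero at the start; "wrist_torque": the same for the moment, N m; "opening": finger opening in m.
Only numpy, scipy, OpenCV 4.12 (cv2) and the standard library are available. Lean on these libraries where they do the work, as an engineer would, in place of code of your own. Each camera call takes 0.05 s, during which the arm holds its last target.

TASK

Post the used black ink cartridge lying on the ledge into the grey collection box: push the blue self-closing flap open with one finger and keep it open while the other finger pushes the cartridge off the ledge and through the opening, until it has dropped inside; then draw back so that the flap swings shut. Only push the cartridge, gently: do not pinch it or lift it. Leave the fresh cartridge, the stapler and the pen cup where they stand.

Things in the scene. Friction and masses are not known exactly. Their poses are not given: they have to be found in the camera images.
- bin: Grey collection box, fixed on the desk, mm: 230 long x 126 wide x 180 high (nothing on it is higher). Origin: on the desk, below the middle of the ledge's edge, where ledge and opening meet. x axis: posting direction, level, from ledge into box; z up. x -100 to 0: solid block with a flat white ledge on top at z 130. x 0 to 130: hollow bin under the blue flap.
- ledge_edge (a point): Middle of the ledge's edge, on its top: x 0, y 0, z 130 in the box's frame. The flap's free edge lies 3 mm beyond. The ledge has side lips at y +-60 mm, 6 mm thick, 5 high, none at its front end. Hollow part: 114 wide inside, walls 6, floor at z 5; its sloping mouth rises from z 130 at x 0 to z 180 at x 100.
- flap_hinge (a point): Middle of the flap's hinge line (along the box's y): x 100, y 0, z 180 mm in the box's frame. The flap is a stiff blue plate 108 long, 108 wide, 4 thick, white stripe near its free edge. Shut, it slopes from the hinge down to the ledge at 0.46 rad (27 deg). A fingertip kept 10 mm over ledge height and moved forward wedges it down ahead of itself.
- flap (a joint): Flap angle, rad: 0 shut, grows as it is pushed down or forward and swings into the box, free edge first; plumb at 1.1 (free edge then at z 72 mm), stop at 1.45. A spring shuts it when let go: about 0.08 N m when shut, 0.2 N m when plumb (under 1 N at its free edge when shut, about 5 N when pushed 40 mm below the hinge).
- used_center (a point): Centre of the used ink cartridge: loose black block, red label on top, 40 long (x) x 28 wide (y) x 24 mm high, 30 to 55 g. It lies flat on the ledge, centre 12 mm above it and 36 to 48 mm before the ledge's edge, up to 20 mm off the middle line, turned up to 0.25 rad from the box's x. z up.
- fresh_center (a point): Centre of the fresh cartridge: like the used one but white with a yellow label and an orange cap, 45 x 30 x 26 mm high, standing on the desk beside the box. To be left alone.
- stapler_center (a point): Middle of the red and black stapler, 130 x 34 x 56 mm high, on the desk beside the box; the point is 28 mm above the desk. To be left alone.
- pencup_center (a point): Middle of the black pen cup, 76 mm in diameter, 85 mm high, with pens up to 120 mm high, on the desk beside the box; the point is 42 mm above the desk. To be left alone.
Not all that is in view belongs to the job. What is meant by the part that bears used_center is not purple, and is the larger of those in its own colour.

How it is judged:
By the outcome, as a careful person would: the job done as asked, in the order asked, and still so for the second after the job is handed in, with the robot touching nothing.
It also fails if it takes over 32 s, if anything falls off the work surface, if the arm or the gripper's body presses on something with over 40 N, if the wrist force passes 120 N, or if a joint passes its speed limit or range.

## Working session

There is one attempt and no reset: what is moved stays moved. The work goes in short steps, Python scripts to look and compute and a tool call to move; the robot and the scene stay as the last step left them, time stands still between calls to the robot, and variables do not carry over. Pictures are saved under pics/ and viewed, and the job is handed in when it is done.

Besides the shell and the picture viewer there is one more tool, called after "Request:" as name(argument=value, ...) on one line, values as JSON. servo_tool: Moves the arm, as the interface text tells. Its arguments: {"type":"object","properties":{"targets":{"type":"string"}},"required":["targets"]}

```bash
mkdir -p pics
python3 - <<'E'
from plant import *
import cv2
for n in("scene","top"):
    im=camera(n); cv2.imwrite(f"pics/{n}0.png",im)
    c=calibration(n); print(n,c)
s=read_state(); print({k:s[k] for k in("time","position","tool_rot","opening","contact_force")})
E
```

```text
scene {'K': array([[370.19488372,   0.        , 249.84993549],
       [  0.        , 370.19488372, 190.78992295],
       [  0.        ,   0.        ,   1.        ]]), 'D': array([0.0007247, 0.       , 0.       , 0.       , 0.       ]), 'camera_from_world': array([[ 0.0929017 ,  0.99559971,  0.01226742, -0.04010996],
       [ 0.73319147, -0.06006955, -0.67736395, -0.31797508],
       [-0.67364645,  0.07192263, -0.73554578,  1.15802061],
       [ 0.        ,  0.        ,  0.        ,  1.        ]])}
top {'K': array([[391.19054882,   0.        , 257.72672113],
       [  0.        , 391.19054882, 189.82130516],
       [  0.        ,   0.        ,   1.        ]]), 'D': array([-0.08448718,  0.        ,  0.        ,  0.        ,  0.        ]), 'camera_from_world': array([[-0.00928493, -0.9998826 , -0.01218944, -0.00172345],
       [-0.99118782,  0.01081366, -0.13202189,  0.56546985],
       [ 0.1321382 ,  0.01085621, -0.99117185,  0.81537304],
       [ 0.        ,  0.        ,  0.        ,  1.        ]])}
{'time': 0.1, 'position': array([0.23403219, 0.68575636, 0.23185355]), 'tool_rot': array([-5.14103200e-01, -3.09919769e+00,  2.21819887e-03]), 'opening': 0.09313334506230318, 'contact_force': array([ 0.13804979, -1.31120459,  0.4336843 ])}
```

View pics/scene0.png

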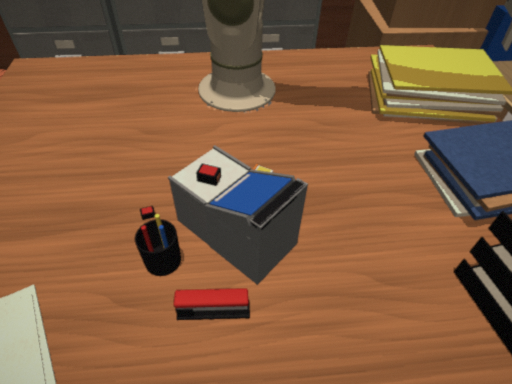

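View pics/top0.png

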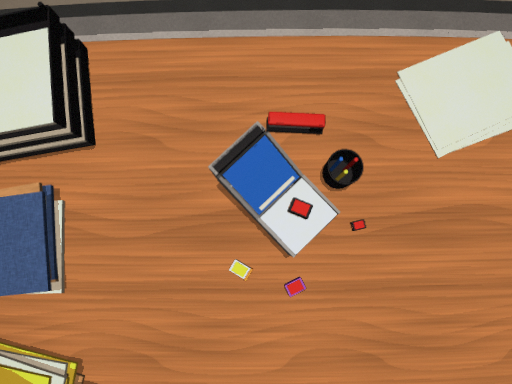

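The top view shows the box at about (265-300, 130-250), with the ledge at lower right and the used cartridge on it at (300,208). The flap rises to the upper left. Decoys are at (358,225) (small) and (294,286) (purple). The pen cup is at (343,169), the stapler at (296,122) and the fresh cartridge at (240,269).

```bash
cat > h.py <<'E'
import numpy as np, cv2
from plant import *
def ray(n,px):
    c=calibration(n); T=np.array(c["camera_from_world"])
    p=cv2.undistortPoints(np.array(px,float).reshape(-1,1,2),np.array(c["K"]),np.array(c["D"])).reshape(-1,2)
    d=np.c_[p,np.ones(len(p))]@T[:3,:3]
    o=-T[:3,:3].T@T[:3,3]
    return o,d
def onz(n,px,z):
    o,d=ray(n,px); return o+d*((z-o[2])/d[:,2])[:,None]
def proj(n,P):
    c=calibration(n); T=np.array(c["camera_from_world"])
    return cv2.projectPoints(np.array(P,float).reshape(-1,1,3),cv2.Rodrigues(T[:3,:3])[0],T[:3,3],np.array(c["K"]),np.array(c["D"]))[0].reshape(-1,2)
E
python3 - <<'E'
from h import *
for n,roi in(("top",(200,115,345,260)),("scene",(165,140,310,285))):
    im=cv2.imread(f"pics/{n}0.png"); x0,y0,x1,y1=roi
    cv2.imwrite(f"pics/{n}0c.png",cv2.resize(im[y0:y1,x0:x1],None,fx=4,fy=4,interpolation=cv2.INTER_NEAREST))
    h=cv2.cvtColor(im,cv2.COLOR_BGR2HSV)
    m={}
    m['white']=cv2.inRange(h,(0,0,150),(180,60,255))
    m['blue']=cv2.inRange(h,(100,120,60),(130,255,255))
    m['red']=cv2.inRange(h,(0,150,100),(6,255,255))|cv2.inRange(h,(172,150,100),(180,255,255))
    for k,v in m.items():
        w=np.zeros_like(v); w[y0:y1,x0:x1]=v[y0:y1,x0:x1]
        for c in cv2.findContours(w,cv2.RETR_EXTERNAL,cv2.CHAIN_APPROX_NONE)[0]:
            if cv2.contourArea(c)<60: continue
            r=cv2.minAreaRect(c); b=cv2.boxPoints(r)
            z={'white':.13,'red':.154,'blue':.155}[k]
            P=onz(n,b,z)
            print(n,k,cv2.contourArea(c),b.round(1).tolist(),P.mean(0).round(4),P[:,:2].round(4).tolist())
            e=P[1]-P[0];f=P[2]-P[1]; print('  sides',np.linalg.norm(e),np.linalg.norm(f),'ang',np.arctan2(e[1],e[0]),np.arctan2(f[1],f[0]))
E
```

```text
top white 149.5 [[258.29998779296875, 207.3000030517578], [291.70001220703125, 175.60000610351562], [294.3999938964844, 178.39999389648438], [261.0, 210.10000610351562]] [ 0.5469 -0.0447  0.13  ] [[0.5191, -0.0092], [0.5804, -0.0749], [0.5747, -0.0801], [0.5135, -0.0144]]
  sides 0.0898638445394405 0.007716514771177095 ang -0.8197343982455774 -2.4049520219741254
top white 3188.5 [[256.8999938964844, 219.0], [303.79998779296875, 174.1999969482422], [340.0, 212.0], [293.1000061035156, 256.79998779296875]] [ 0.5028 -0.0866  0.13  ] [[0.4965, -0.0064], [0.5829, -0.0986], [0.5081, -0.1668], [0.4237, -0.0746]]
  sides 0.12640787051583544 0.10112550649356565 ang -0.8180111836761769 -2.402400543493815
top blue 3046.5 [[221.39999389648438, 174.39999389648438], [264.3999938964844, 134.3000030517578], [301.6000061035156, 174.1999969482422], [258.6000061035156, 214.3000030517578]] [ 0.5798 -0.0161  0.155 ] [[0.5799, 0.0598], [0.657, -0.0224], [0.5786, -0.0919], [0.5037, -0.01]]
  sides 0.11270345428428176 0.10474532033324443 ang -0.8174680779790008 -2.4171222814807067
top red 181.5 [[290.2000122
[... 1352 characters left out ...]
202.60000610351562], [271.6000061035156, 154.39999389648438], [292.8999938964844, 181.6999969482422], [230.89999389648438, 229.89999389648438]] [ 0.5747 -0.0099  0.155 ] [[0.5974, -0.0866], [0.4831, 0.0359], [0.5598, 0.0646], [0.6585, -0.0537]]
  sides 0.16755716568926815 0.08184300417324518 ang 2.3212730391615217 0.35789966617693664
scene red 121.0 [[198.5, 171.89999389648438], [200.60000610351562, 163.39999389648438], [217.39999389648438, 167.60000610351562], [215.1999969482422, 176.10000610351562]] [ 0.5149 -0.0883  0.154 ] [[0.5194, -0.1058], [0.4967, -0.1018], [0.5107, -0.0706], [0.5329, -0.0752]]
  sides 0.023038421907321444 0.03417392389085393 ang 2.9676539461248628 1.1492894511999079
```

View pics/top0c.png

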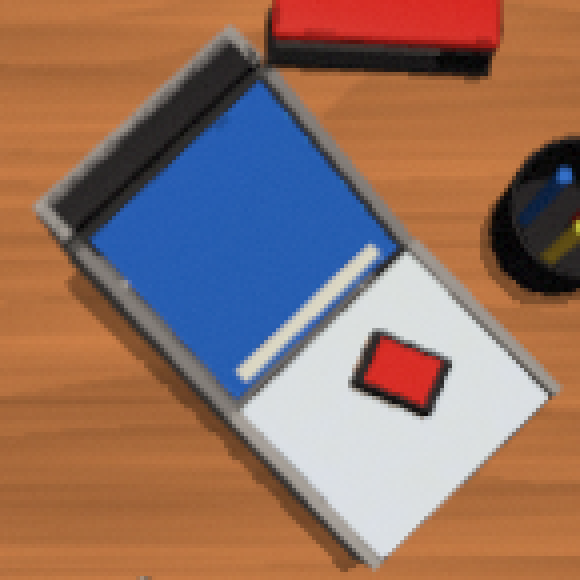

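View pics/scene0c.png

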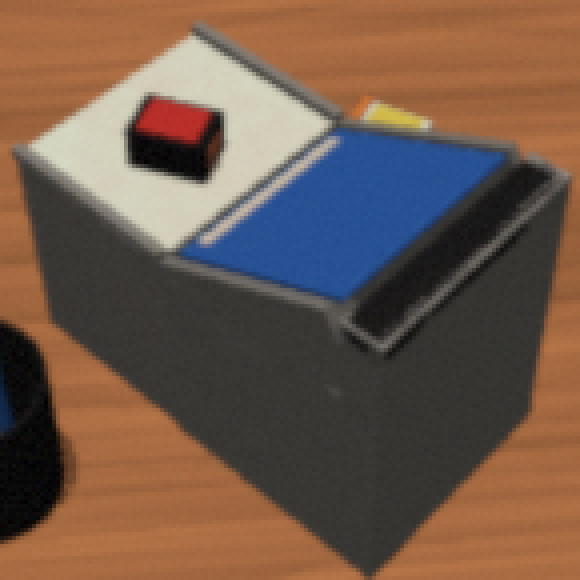

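Run:
```python
from h import *
F=6
def rect(n,m,z,off,f=F):
    c=max(cv2.findContours(m,cv2.RETR_EXTERNAL,cv2.CHAIN_APPROX_NONE)[0],key=cv2.contourArea).reshape(-1,2)
    px=(c+.5)/f-.5+np.array(off)
    P=onz(n,px,z)[:,:2]*1000
    r=cv2.minAreaRect(P.astype(np.float32).reshape(-1,1,2)); b=cv2.boxPoints(r)
    e=b[1]-b[0];g=b[2]-b[1]
    if np.linalg.norm(e)<np.linalg.norm(g): e=g
    return np.round(r[0],1),np.round(r[1],1),round(np.arctan2(e[1],e[0])%np.pi,3),b.round(1).tolist()
for n,roi in(("top",(284,190,318,225)),("scene",(190,155,228,192))):
    x0,y0,x1,y1=roi
    im=cv2.imread(f"pics/{n}0.png")[y0:y1,x0:x1]
    big=cv2.resize(im,None,fx=F,fy=F,interpolation=cv2.INTER_CUBIC).astype(int)
    red=((big[...,2]-big[...,1])>90).astype(np.uint8)*255
    print(n,'label',rect(n,red,.154,(x0,y0)))
    dark=((big[...,1]<120)).astype(np.uint8)*255
    print(n,'outer@154',rect(n,dark,.154,(x0,y0)),'@130',rect(n,dark,.13,(x0,y0))[:3])
# ledge white & stripe etc. in top
for n,roi in(("top",(200,115,345,262)),("scene",(165,130,260,220))):
    x0,y0,x1,y1=roi
    im=cv2.imread(f"pics/{n}0.png")[y0:y1,x0:x1]
    big=cv2.resize(im,None,fx=F,fy=F,interpolation=cv2.INTER_CUBIC).astype(int)
    w=((big.min(2)>(150))).astype(np.uint8)*255
    print(n,'ledge',rect(n,w,.13,(x0,y0)))
# box check by projecting
```

```text
top label (array([516.2, -87.7]), array([30.8, 23.1]), np.float32(1.161), [[499.5, -97.19999694824219], [520.7000122070312, -106.4000015258789], [532.9000244140625, -78.19999694824219], [511.70001220703125, -69.0]])
top outer@154 (array([514.9, -86.8]), array([41. , 30.3]), np.float32(1.154), [[492.70001220703125, -99.4000015258789], [520.4000244140625, -111.69999694824219], [537.0, -74.19999694824219], [509.29998779296875, -61.900001525878906]]) @130 (array([516.9, -89.1]), array([42.4, 31.3]), np.float32(1.154))
scene label (array([514.6, -88.3]), array([30.3, 22. ]), np.float32(1.168), [[498.6000061035156, -97.9000015258789], [518.7999877929688, -106.5], [530.7000122070312, -78.69999694824219], [510.5, -70.0]])
scene outer@154 (array([526.5, -87.3]), array([48.8, 46.5]), np.float32(1.163), [[495.5, -100.5], [538.0999755859375, -118.9000015258789], [557.5, -74.0999984741211], [514.7999877929688, -55.70000076293945]]) @130 (array([502.1, -88.5]), array([51.2, 48.8]), np.float32(1.163))
top ledge (array([500.8, -84.2]), array([ 98.9, 119. ]), np.float32(2.324), [[424.1000061035156, -74.69999694824219], [505.3999938964844, -161.5], [577.5999755859375, -93.80000305175781], [496.29998779296875, -7.0]])
scene ledge (array([500.6, -86.1]), array([ 98.3, 111. ]), np.float32(2.324), [[426.79998779296875, -79.19999694824219], [502.79998779296875, -160.1999969482422], [574.4000244140625, -92.9000015258789], [498.5, -12.0]])
```

Box x axis is at 0.753 rad and the ledge edge is at about (537,-50.5) mm. The cartridge is at box x -41, y -12, size 41x30, yaw about +0.41. That yaw is beyond the stated 0.25, but both views agree on it. A straight push at the rearmost corner squares it up. Next I move the arm above the box.

Request:
servo_tool(targets="0 0 -20 0 1;-26 -31 -4 0 1;-26 -31 -4 0 1;-26 -31 -4 0 1;-26 -31 -4 0 1;-26 -31 -4 0 1;-26 -31 -4 0 1;-26 -31 0 0 1;-26 -31 0 0 1;-26 -31 0 0 1;-26 -31 0 0 1;-26 -31 0 0 1;-26 -31 0 0 1;-26 -31 0 0 1;-26 -31 0 0 1;-26 -31 0 0 1;-26 -31 0 0 1;-26 -31 0 0 1;-26 -31 0 0 1;-26 -31 0 0 1")

```text
time: 1.77
position: [0.5116, -0.0328, 0.2766]
tool_rot: [-0.514, -3.099, -0.0]
contact_force: [1.2, 0.4, 0.2]
opening: 0.0927
```

Request:
servo_tool(targets="0 0 0 0.122 1;0 0 0 0.122 1;0 0 0 0.122 1;0 0 0 0.122 1")

```text
time: 2.1
position: [0.5113, -0.0314, 0.2764]
tool_rot: [-1.258, -2.878, 0.0]
contact_force: [-0.7, 0.6, 0.7]
opening: 0.0927
```

```bash
cat >> h.py <<'E'
from scipy.spatial.transform import Rotation as Ro
E0=np.array([.5372,-.0505,0]); A=.753
B=np.array([[np.cos(A),-np.sin(A),0],[np.sin(A),np.cos(A),0],[0,0,1]])
def st(goal=None):
    s=read_state(); R=Ro.from_rotvec(s["tool_rot"]).as_matrix()
    b=B.T@(s["position"]-E0)*1000
    ya=np.arctan2(R[1,1],R[0,1])
    print('t',round(s["time"],2),'box mm',b.round(1),'yang-A',round((ya-A+np.pi/2)%np.pi-np.pi/2,3),'sgn',np.sign(R[:,1]@B[:,0]),'tilt',R[:,2].round(3),'F(box)',(B.T@s["contact_force"]).round(1),'op',round(s["opening"]*1000,1))
    if goal is not None: print(' tool shift mm',(R.T@(B@(np.array(goal)-b))).round(1),'turn',round(((ya-A+np.pi/2)%np.pi-np.pi/2),3))
    return s
E
python3 - <<'E'
from h import *
s=st((-24.5,-12,200)); print(s["q"].round(2))
im=camera("top"); cv2.imwrite("pics/top1.png",im[80:290,150:420].repeat(2,0).repeat(2,1))
E
```

```text
t 2.1 box mm [ -5.9  31.7 276.4] yang-A -0.006 sgn 1.0 tilt [-0.001 -0.    -1.   ] F(box) [-0.1  0.9  0.7] op 92.7
 tool shift mm [-43.8 -18.3  76.4] turn -0.006
[-0.29  0.3   0.31  2.04 -0.12  0.82  0.84]
```

Request:
servo_tool(targets="-15 -6 10 0 1;-15 -6 20 0 1;-14 -6 24 0 1;0 0 22 0 1;0 0 0 0 1")

```text
time: 2.57
position: [0.5266, -0.0755, 0.1973]
tool_rot: [-1.243, -2.88, 0.004]
contact_force: [-1.2, -0.1, -0.4]
opening: 0.0923
```

Run:
```python
from h import *
s=st((-24.5,-12,151))
for n,(x0,y0,x1,y1) in(("top",(190,100,360,270)),("scene",(150,110,320,280))):
    im=camera(n); cv2.imwrite(f"pics/{n}2.png",cv2.resize(im[y0:y1,x0:x1],None,fx=3.5,fy=3.5))
```

```text
t 2.57 box mm [-24.9 -11.  197.3] yang-A 0.003 sgn 1.0 tilt [-0.006 -0.    -1.   ] F(box) [-1.   0.8 -0.4] op 92.3
 tool shift mm [-1.1  0.6 46.3] turn 0.003
```

View pics/scene2.png

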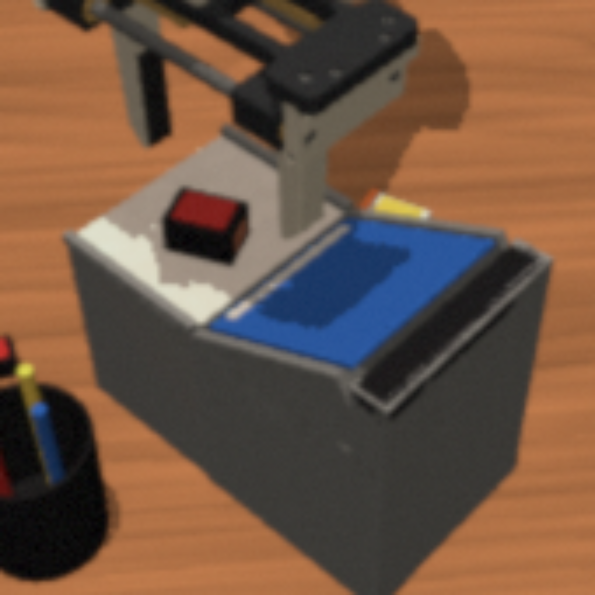

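View pics/top2.png

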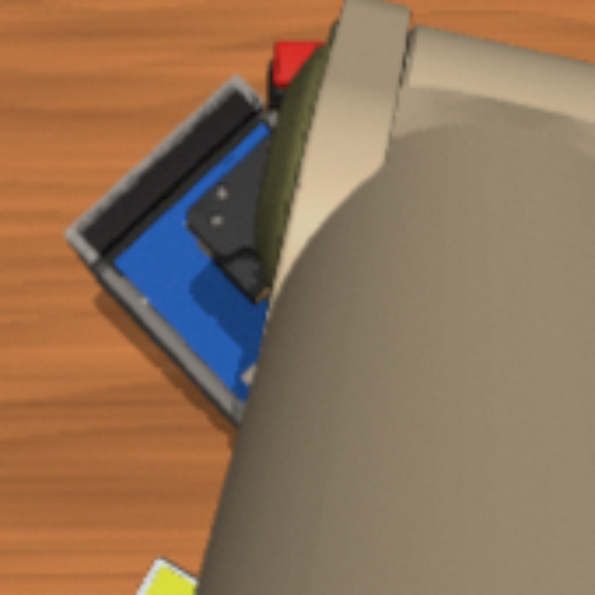

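The scene view shows the front finger tip at crop (300,235), above the flap. The rear finger at (150,140) is behind the cartridge, and the cartridge is undisturbed at (205,225).

Run:
```python
from h import *
P=[E0+B@(np.array(p)/1000) for p in [(21.5,-11,183),(39,-11,183),(-71,-11,183),(-71-17,-11,183)]]
print(((proj("scene",P)-[150,110])*3.5).round())
```

```text
[[290. 225.]
 [316. 242.]
 [162. 142.]
 [141. 128.]]
```

Request:
servo_tool(targets="-1 0 15 0 1;0 0 12 0 1;0 0 8 0 1;0 0 6 0 1;0 0 5 0 1;0 0 0 0 1")

```text
time: 3.17
position: [0.5293, -0.0757, 0.1546]
tool_rot: [1.247, 2.884, 0.0]
contact_force: [-0.3, -0.2, 1.3]
opening: 0.0931
```

Run:
```python
from h import *
s=st((-24.5,-12,151))
for n,(x0,y0,x1,y1) in(("scene",(150,110,320,280)),):
    im=camera(n); cv2.imwrite(f"pics/{n}3.png",cv2.resize(im[y0:y1,x0:x1],None,fx=3.5,fy=3.5))
```

```text
t 3.17 box mm [-23.  -13.  154.6] yang-A 0.002 sgn 1.0 tilt [ 0.  0. -1.] F(box) [-0.3  0.1  1.3] op 93.1
 tool shift mm [ 1.  -1.5  3.6] turn 0.002
```

View pics/scene3.png

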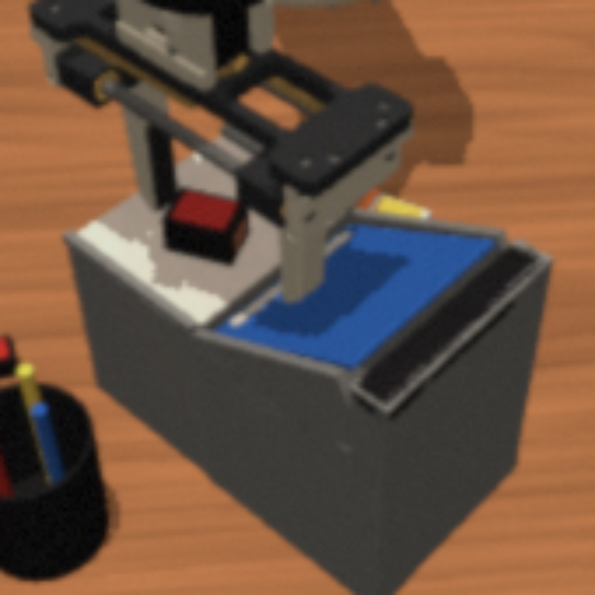

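The front finger tip now touches the flap. I lower the last 4 mm and push forward gently.

Request:
servo_tool(targets="0 0 2 0 1;0 0 2 0 1;0 4 0 0 1;0 4 0 0 1;0 4 0 0 1;0 4 0 0 1;0 4 0 0 1;0 4 0 0 1;0 0 0 0 1")

```text
time: 3.97
position: [0.5474, -0.0587, 0.1506]
tool_rot: [1.246, 2.884, 0.001]
contact_force: [-0.6, -0.3, 2.0]
opening: 0.0931
```

Run:
```python
from h import *
s=st((20,-12,151))
for n,(x0,y0,x1,y1) in(("scene",(150,110,320,280)),):
    im=camera(n); cv2.imwrite(f"pics/{n}4.png",cv2.resize(im[y0:y1,x0:x1],None,fx=3.5,fy=3.5))
```

```text
t 3.97 box mm [  1.8 -12.9 150.6] yang-A 0.002 sgn 1.0 tilt [ 0.  0. -1.] F(box) [-0.6  0.2  2. ] op 93.1
 tool shift mm [ 0.9 18.2 -0.4] turn 0.002
```

View pics/scene4.png

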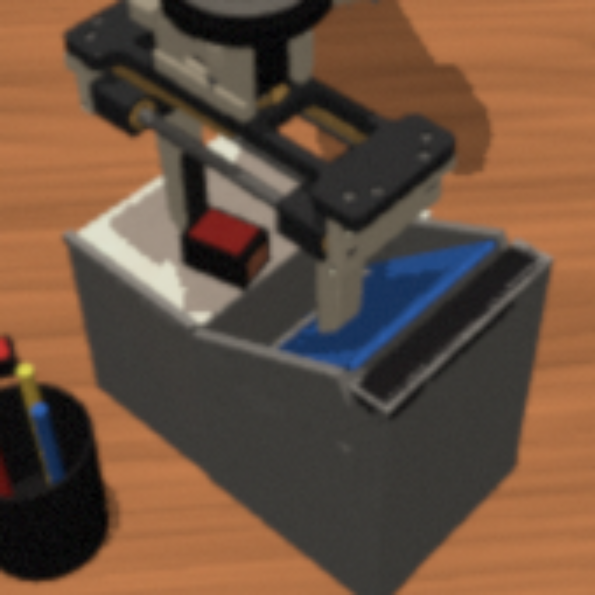

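The flap is open ahead of the finger, and the cartridge (crop 225,245) is being pushed and is squaring up.

Request:
servo_tool(targets="0 4 0 0 1;0 4 0 0 1;0 4 0 0 1;0 4 0 0 1;0 4 0 0 1;0 0 0 0 1")

```text
time: 4.52
position: [0.5615, -0.0454, 0.1504]
tool_rot: [-1.247, -2.883, 0.001]
contact_force: [-3.5, -2.4, 0.2]
opening: 0.0928
```

Run:
```python
from h import *
s=st((24,-12,151))
for n,(x0,y0,x1,y1) in(("scene",(150,110,320,280)),):
    im=camera(n); cv2.imwrite(f"pics/{n}5.png",cv2.resize(im[y0:y1,x0:x1],None,fx=3.5,fy=3.5))
```

```text
t 4.52 box mm [ 21.2 -12.9 150.4] yang-A 0.002 sgn 1.0 tilt [-0.001 -0.    -1.   ] F(box) [-4.1  0.6  0.2] op 92.8
 tool shift mm [ 0.9  2.8 -0.6] turn 0.002
```

View pics/scene5.png

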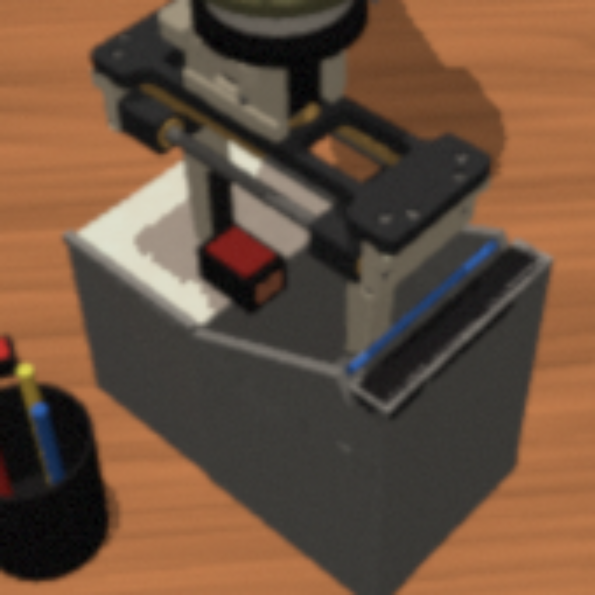

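Request:
servo_tool(targets="0 2 0 0 0.96;0 2 0 0 0.92;0 2 0 0 0.88;0 2 0 0 0.84;0 0 0 0 0.84")

```text
time: 4.98
position: [0.5671, -0.0401, 0.1505]
tool_rot: [-1.247, -2.883, 0.0]
contact_force: [-3.7, -2.0, 0.9]
opening: 0.0786
```

Run:
```python
from h import *
s=st((24,-12,151))
for n,(x0,y0,x1,y1) in(("scene",(150,110,320,280)),):
    im=camera(n); cv2.imwrite(f"pics/{n}6.png",cv2.resize(im[y0:y1,x0:x1],None,fx=3.5,fy=3.5))
```

```text
t 4.98 box mm [ 28.9 -12.9 150.5] yang-A 0.001 sgn 1.0 tilt [-0.  0. -1.] F(box) [-4.1  1.1  0.9] op 78.6
 tool shift mm [ 0.9 -4.9 -0.5] turn 0.001
```

View pics/scene6.png

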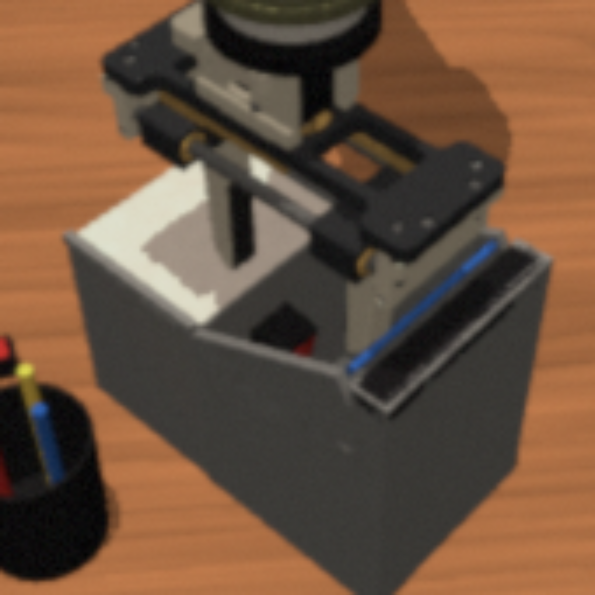

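The cartridge has tipped and is falling inside (crop 285,335). I hold the flap open while it drops.

Request:
servo_tool(targets="0 0 0 0 0.84;0 0 0 0 0.84;0 0 0 0 0.84;0 0 0 0 0.84;0 0 0 0 0.84;0 0 0 0 0.84")

```text
time: 5.53
position: [0.567, -0.0403, 0.1507]
tool_rot: [-1.248, -2.883, -0.0]
contact_force: [-4.3, -1.7, 1.4]
opening: 0.0779
```

Run:
```python
from h import *
s=st((24,-12,151))
for n,(x0,y0,x1,y1) in(("scene",(150,110,320,280)),):
    im=camera(n); cv2.imwrite(f"pics/{n}7.png",cv2.resize(cv2.convertScaleAbs(im[y0:y1,x0:x1],alpha=1.8),None,fx=3.5,fy=3.5))
```

```text
t 5.53 box mm [ 28.8 -12.9 150.7] yang-A 0.001 sgn 1.0 tilt [ 0.  0. -1.] F(box) [-4.3  1.7  1.4] op 77.9
 tool shift mm [ 0.9 -4.8 -0.3] turn 0.001
```

View pics/scene7.png

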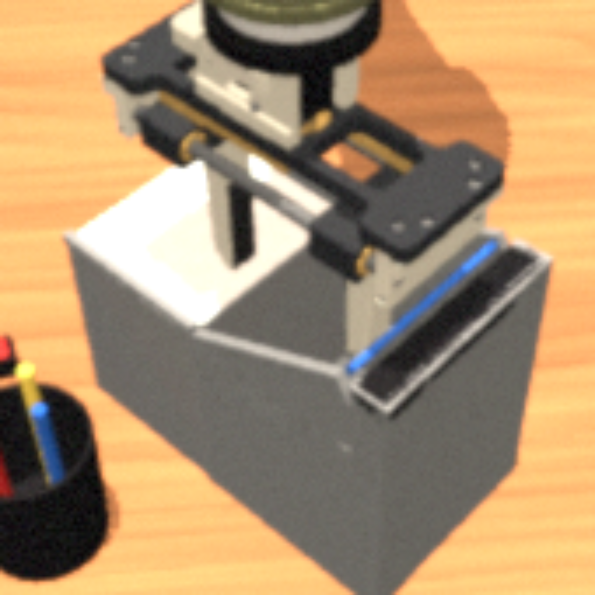

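The cartridge is out of sight below and the ledge is clear. Now I draw back and lift.

Request:
servo_tool(targets="0 -8 0 0 0.84;0 -10 0 0 0.84;0 -10 0 0 0.84;0 -10 0 0 0.84;0 -10 0 0 0.84;0 -10 -5 0 0.84;0 -5 -12 0 0.84;0 0 -20 0 0.84;0 0 -30 0 0.84;0 0 -30 0 0.84;0 0 -30 0 0.84;15 -15 -20 0 0.84;20 -25 -10 0 0.84;20 -25 0 0 0.84;20 -25 0 0 0.84;20 -25 0 0 0.84;20 -25 0 0 0.84;10 -10 0 0 0.84;0 0 0 0 0.84;0 0 0 0 0.84")

```text
time: 7.25
position: [0.3268, -0.095, 0.3086]
tool_rot: [1.247, 2.881, 0.002]
contact_force: [1.1, -0.0, 0.9]
opening: 0.0786
```

Run:
```python
from h import *
s=st()
for n in("scene","top"):
    im=camera(n); cv2.imwrite(f"pics/{n}8.png",im)
```

```text
t 7.25 box mm [-184.   111.4  308.6] yang-A 0.001 sgn 1.0 tilt [ 0.003  0.    -1.   ] F(box) [ 0.7 -0.8  0.9] op 78.6
```

View pics/scene8.png

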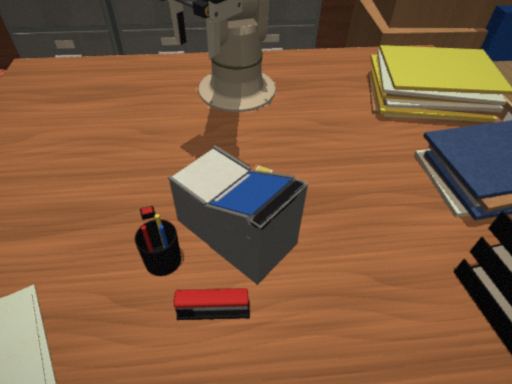

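View pics/top8.png

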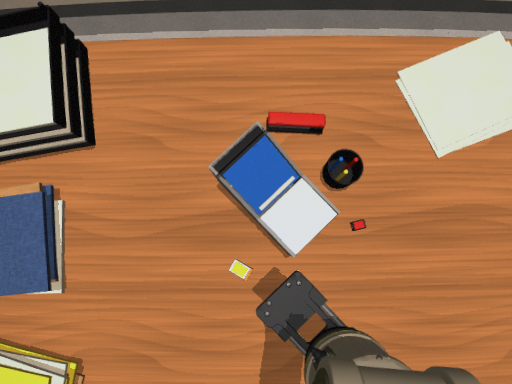

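The ledge is empty and the flap is shut. The stripe is at its first position, top (277,193). The fresh cartridge (240,269), stapler (296,122) and pen cup (343,169) are where they were, and the arm is clear.

Run:
```python
from h import *
a=cv2.imread("pics/top0.png").astype(int);b=cv2.imread("pics/top8.png").astype(int)
for k,(x0,y0,x1,y1) in dict(fresh=(222,255,258,282),stapler=(262,106,330,138),cup=(318,145,368,192),flap=(205,120,300,215)).items():
    print(k,np.abs(a-b)[y0:y1,x0:x1].max(2).mean().round(2))
print(sign_off())
```

```text
fresh 2.91
stapler 3.02
cup 3.48
flap 6.32
the job is handed in; nothing more can be done
None
```

The used cartridge is posted and the job is handed in, at about 7.4 s of the 32 s allowed. The front finger wedged the flap open and held it. The rear finger pushed the cartridge off the ledge until it tipped and dropped inside. I then drew the arm back and the flap swung shut.

**Last checks**
- **Ledge and flap:** both final pictures show the ledge empty and the flap shut, with its stripe back where it started.
- **Other items:** the fresh cartridge, stapler and pen cup have not moved; the before/after picture difference is at noise level (about 3 grey levels).
- **Forces:** the contact force was about 4–5 N at most in the readings taken between moves.

**What disagreed or is less certain**
- The used cartridge's turn measured about 0.41 rad in both views, above the stated 0.25. Its size and position matched, and it squared up as it was pushed.
- The flap region's picture difference was higher, at 6.3. That region takes in part of where the cartridge lay, and the flap looked fully shut by eye.
- I saw the cartridge falling inside the box, but could not see it at rest on the floor.

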